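# Hook the retaining link onto the chair bracket

## Task

On the bench is a lift-chair bracket with a hammer-headed stud, and a loose steel link with an oblong eye and an upright finger lug. Tilt the link so its eye passes the stud's wide head, feel it gently up against the stud's neck, level it under the head, then slide it forward until its tail drops in front of the heel block, so that it lies flat and straight along the bracket and cannot lift off. Don't force it, leave everything else on the bench alone, and let go.

Things in the scene. Friction and masses are not known exactly. Their poses are not given: they have to be found in the camera images.
- link_lug (a point): Centre (half-way up) of the loose link's upright finger lug, the part to grip: a steel block 26 mm long (x), 14 wide (y), 40 high (z) on the link's top face. x runs along the link towards its nose (the eye end), z is up out of the plate. The plate's underside is 25 mm below this point; the tail end is 31 mm behind it (-x). It starts flat on the bench.
- link_eye (a point): Centre of the link's oblong eye, at the plate's underside, 62 mm ahead (+x) of link_lug, same axes. The eye is a through opening with square ends, 35 mm long (x) and 22 wide (y). Ahead of it the nose bar is 10 mm long: the nose end is 27.5 mm ahead of this point, the tail end 93 mm behind.
- link: The whole link: flat steel plate 5 mm thick, 42 wide, 120.5 long, 0.2 to 0.33 kg. Origin at the underside, 22 mm ahead of link_lug, 40 mm behind link_eye, same axes.
- bracket_deck (a point): Nominal foot of the stud, on the bracket's flat deck, 50 mm above the bench. x: along the bracket, the way the link's nose must finally point; z up. Deck, stud and heel are one rigid slotted piece, clamped anywhere up to 10 mm either way along x from the nominal (y and z exact), differently each time and not reported: find the stud by feel. It does not shift when pushed.
- bracket_head (a point): Nominal centre of the top of the stud's head, 21 mm above bracket_deck, same axes and same unknown x shift. Neck: round, 12 mm in diameter, 16 mm from deck to head. Head: a bar 44 mm long (x), 14 wide (y), 5 thick, centred on the neck; longer than the eye. With the neck against the eye's front end, the rear end of the levelled eye clears the head's rear tip by 7 mm.
- bracket_entry (a point): Point 30 mm ahead of bracket_deck (+x), on the deck. Way in: with the link tilted about 30 degrees, nose down here and tail up, the eye's front end goes down ahead of the head's front tip, then back under it (-x) until it bears on the neck; then the tail comes down. The deck runs 55 mm ahead of the stud and is clear here.
- bracket_heel (a point): Nominal middle of the top front edge of the heel block, 88 mm behind the stud (same unknown x shift): a step 6 mm high, 44 wide, 24 long to the rear, on the deck. With the neck at the eye's front end the levelled tail lies 15.5 mm over it; slid 23 mm forward, till the neck meets the eye's rear end, the tail is 7.5 mm clear ahead of it and can drop to the deck.
- bracket: The whole bracket, fixed to the bench: steel, foot 190 x 80 mm, deck 190 x 60 mm. Origin on the bench under its middle, 40 mm behind bracket_deck, same axes. No more than 25 N may act on it.
- odd_plate: bystander: flat steel plate 120 x 42 x 5 mm with one round 18 mm hole, no lug
- wrench: bystander: steel spanner, 200 mm long
- driver: bystander: screwdriver
- jar: bystander: closed jar, 70 mm across, 90 mm high
- bush: bystander: rubber bush, 40 mm across, 22 mm high
- washer: bystander: steel washer, 42 mm across, 6 mm thick
- bolt: bystander: steel bolt about 70 mm long
Mind the look-alikes: they are no part of the job. What is shaped like the link but brown or purple is not meant. Of the things shaped like the bracket, the steel one is meant.

How it is judged:
At the end, for the whole second after the job is handed in: The link is released and at rest, flat on the deck (within 3.5 mm and 2 degrees, so its tail is down in front of the heel), the stud in its eye under the head (eye centre 10 mm behind to 25 mm ahead of bracket_deck, 8 mm sideways), nose forward, straight along the bracket within 8 degrees (x of link_eye in the frame of bracket_deck between -0.01 and 0.025 m and y of link_eye in the frame of bracket_deck between -0.008 and 0.008 m and z of link_eye in the frame of bracket_deck between -0.004 and 0.0035 m and angle between link_eye's own z axis and vertical below 0.035 rad and angle between the x axis of link_eye and the x axis of bracket_deck, either way round below 0.15 rad and x of link_lug in the frame of bracket_deck below 0 m and linear speed of link below 0.01 m/s); the robot touches nothing.
It fails at once if more than 25 N acts on the bracket (contact force between bracket and anything else above 25 N).
It fails at once if any other thing on the bench is moved by more than 30 mm (distance of any of odd_plate, wrench, driver, jar, bush, washer, bolt from where it was at the start of the episode above 0.03 m).
It also fails if it takes over 59 s, if anything falls off the work surface, if the arm or the gripper's body presses on something with over 40 N, if the wrist force passes 120 N, or if a joint passes its speed limit or range.

## Robot

A 7-joint arm with a two-finger parallel gripper is mounted at the origin on the work surface. World frame = base frame: x ahead of the robot, y to its left, z up, the work surface at z = 0. Lengths are in m, angles in rad, forces in N, time in s.
With the tool pointing down it reaches from about 0.35 to 0.9 m from the base axis. Payload 8.1 kg.
Tool frame: the origin (TCP) lies midway between the tips of the shut fingers; the grasp point (between the pads) lies 19 mm behind it; z points along the fingers, y is the direction in which the jaws open and shut (so a half turn about z gives the same grasp; the last joint's range is limited). The gripper opens to 92 mm and grips with 3 to 60 N. Pads are 19 mm wide; open, the fingers measure 130 mm over their backs; the gripper's body (75 mm by 190 mm) begins 47 mm behind the grasp point.
Start: joints at [-1.446, 0.434, 0.025, 1.573, -0.012, 1.134, -0.075], TCP at [0.141, 0.609, 0.227] pointing down, gripper open.
Joint ranges: [-2.62, 2.62], [-0.44, 2.09], [-1.27, 1.32], [0.08, 2.57], [-1.32, 4.46], [0.12, 2], [-2.74, 2.74]. Speed limits (rad/s): [2.22, 2.22, 3.01, 3.01, 3.14, 3.14, 3.14].

## Interface

Orientations are given as a unit quaternion [w, x, y, z].
In Python, from station import arm gives the robot as it stands.
- The arm moves only by the tool servo_tool, never from a script. Its argument "increments" is a list of rows, each an object of numbers: "tx", "ty", "tz": the shift along the tool's x, y, z in cm; "rx", "ry", "rz": the turn, a rotation vector about the tool's x, y, z in degrees; "fingers": the closure in counts, from 0 (fully open) to 255 (shut). In form: [{"tx": .., "ty": .., "tz": .., "rx": .., "ry": .., "rz": .., "fingers": ..}, ...]. A call has 1 to 8 rows; each row shifts and turns the commanded pose from where the row before left it, along the tool's axes as they then stand; what a row does not reach is not made up. A row lasts 1/10 s, in which the tool goes at most 50 mm and 8.59 degrees, less where a joint would pass 70% of its speed; a pose out of reach is approached as far as the arm can. A call with a gripper value outside its range is refused whole. The fingers move at their own pace and stop on an object; "force" is the grip in N (left out, the last holds). Time passes only in rows, so rows that do not move let the fingers close. It gives the time, the measured TCP pose, the force and the opening at its end, in the units of the state.
- arm.sense(): the state, without advancing time (a new reading comes with each control period).
- arm.camera(name): name is "scene" or "side" or "wrist"; returns the picture (480x640x3 uint8, red, green, blue); there is no depth.
- arm.camera_model(name): a dict with "fx", "fy", "cx", "cy" (pixels), "rvec" (rotation vector, rad) and "tvec" (3), from world to camera coordinates, as OpenCV has them; the wrist camera has in their place "mount" (4x4, takes a point from camera to tool coordinates, whose origin is the TCP and whose axes are the flange's). Camera axes: x right, y down, z forward; pixel columns grow to the right and rows downward; lengths in m; the calibration is good to about 2 mm. A picture is of the moment at which its call begins: read the wrist's pose just before it. camera_model takes no time and is no camera call.
- arm.job_done(): hands the job in, once; it reports no verdict.
The state is a dict: "time": time; "q": joint angles; "qd": joint speeds; "tau": joint torques, N m; "ee_pos": TCP position; "eef_rot": TCP orientation; "wrist_force": force on the tool from outside, world axes, zero at the start; "torque": the same for the moment, N m; "width": opening from 0.0 (shut) to 1.0 (fully open).
Only numpy, scipy, OpenCV 4.12 (cv2) and the standard library are available. Lean on these libraries where they do the work, as an engineer would, in place of code of your own. Each camera call takes 0.05 s, during which the arm holds its last target. There are 200 camera calls.

## Working session

There is one attempt and no reset: what is moved stays moved. The work goes in short steps, Python scripts to look and compute and a tool call to move; the robot and the scene stay as the last step left them, time stands still between calls to the robot, and variables do not carry over. Pictures are saved under pics/ and viewed, about 8 in all and at most 12, crops included, and the job is handed in when it is done.

Besides the shell and the picture viewer there is one more tool, called after ">>>" as name(argument=value, ...) on one line, values as JSON. servo_tool: Moves the arm, as the interface text tells. Its arguments: {"type":"object","properties":{"increments":{"type":"array"},"force":{"type":"number"}},"required":["increments"]}

```bash
mkdir -p pics
python3 - <<'E'
from station import arm
import cv2,numpy as np
s=arm.sense();print({k:np.round(v,4).tolist() for k,v in s.items()})
for n in("scene","side","wrist"):
    m=arm.camera_model(n);print(n,{k:np.round(v,4).tolist() for k,v in m.items()})
    cv2.imwrite(f"pics/{n}0.png",arm.camera(n)[:,:,::-1])
E
```

```text
{'time': 0.0, 'q': [-1.4456, 0.4352, 0.0249, 1.5741, -0.0116, 1.134, -0.0751], 'qd': [-0.0008, 0.0012, -0.0012, 0.0008, 0.0003, -0.0006, 0.0007], 'tau': [0.0014, -66.7848, 0.9862, -31.4447, -0.0602, 0.0431, 0.0002], 'ee_pos': [0.1411, 0.6083, 0.226], 'eef_rot': [-0.0, 0.1137, 0.9935, -0.0008], 'wrist_force': [0.315, -0.7963, 0.3273], 'torque': [-0.0174, -0.0475, -0.018], 'width': 1.0002}
scene {'fx': 590.8983, 'fy': 590.8983, 'cx': 314.2764, 'cy': 237.6128, 'rvec': [0.9684, 2.4264, -1.1036], 'tvec': [0.4423, -0.17, 1.5793]}
side {'fx': 504.9413, 'fy': 504.9413, 'cx': 316.0781, 'cy': 239.8033, 'rvec': [0.5154, -2.5785, 1.3342], 'tvec': [0.4721, 0.2206, 0.8345]}
wrist {'fx': 372.6307, 'fy': 372.6307, 'cx': 322.3759, 'cy': 245.7966, 'mount': [[-0.0001, -0.9514, -0.3079, 0.0852], [1.0, 0.0003, -0.0013, 0.0007], [0.0013, -0.3079, 0.9514, -0.1574], [0.0, 0.0, 0.0, 1.0]]}
```

View pics/scene0.png

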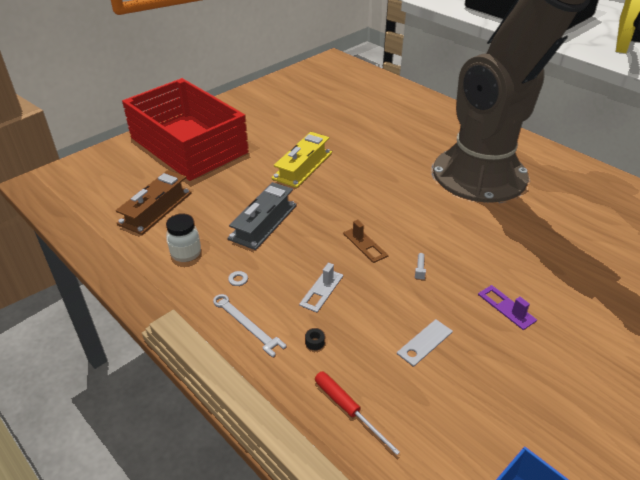

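View pics/side0.png

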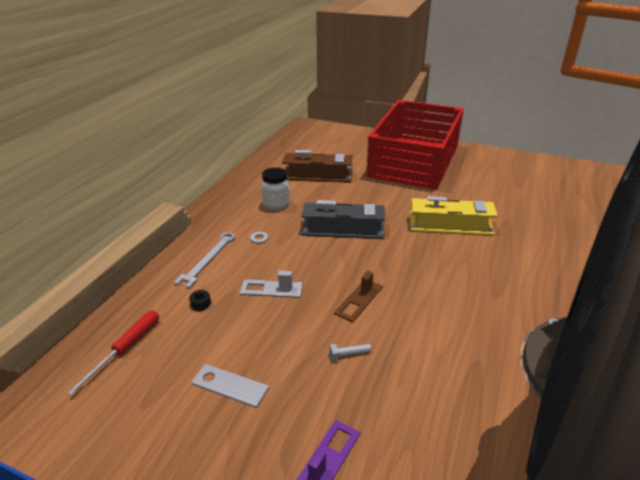

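Scene picture, shaped like the link: steel (322,287), brown (367,243), purple (507,307), plus the odd plate without a lug (425,342). Shaped like the bracket: grey steel (263,215), brown (155,200), yellow (302,158). I choose the steel link and the grey steel bracket, and check both in a close crop.

Run:
```python
import cv2,numpy as np
a=cv2.imread("pics/scene0.png");b=cv2.imread("pics/side0.png")
def c(i,x,y,w=80,h=60): return cv2.resize(i[y:y+h,x:x+w],(400,300),interpolation=cv2.INTER_CUBIC)
v=np.vstack([np.hstack([c(a,282,255),c(a,222,182,80,60+0)]),np.hstack([c(b,232,255),c(b,300,185,100,75)])])
cv2.imwrite("pics/crop0.png",v)
```

```text
(no output)
```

View pics/crop0.png

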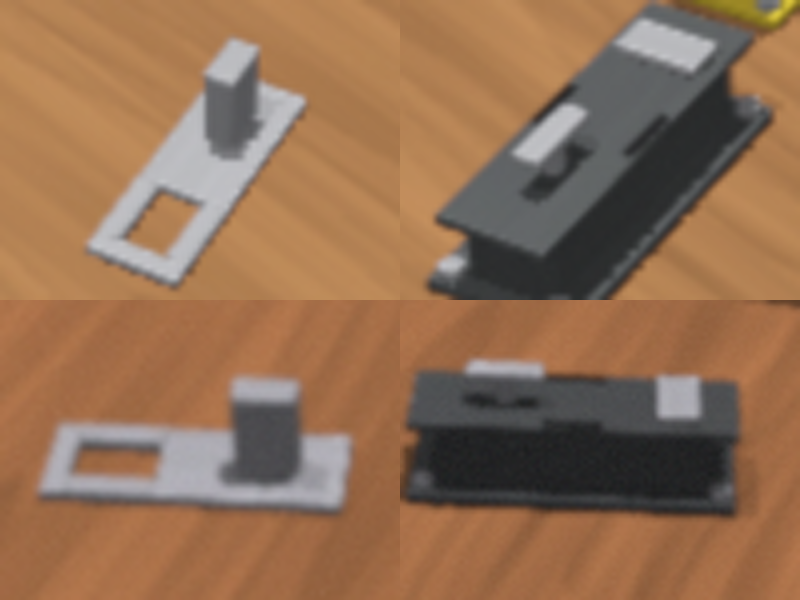

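```bash
cat > h.py <<'E'
import cv2,numpy as np
from station import arm
from scipy.spatial.transform import Rotation as R
def ray(n,p):
    m=arm.camera_model(n);Rm=R.from_rotvec(m["rvec"]).as_matrix()
    d=Rm.T@np.array([(p[0]-m["cx"])/m["fx"],(p[1]-m["cy"])/m["fy"],1]);return -Rm.T@np.array(m["tvec"]),d
def plane(n,p,z):
    o,d=ray(n,p);return o+d*(z-o[2])/d[2]
def tri(*np_):
    A=0;b=0
    for n,p in np_:
        o,d=ray(n,p);d=d/np.linalg.norm(d);P=np.eye(3)-np.outer(d,d);A=A+P;b=b+P@o
    return np.linalg.solve(A,b)
def tool(): 
    s=arm.sense();q=s["eef_rot"];return np.array(s["ee_pos"]),R.from_quat([q[1],q[2],q[3],q[0]])
E
python3 - <<'E'
from h import *
np.set_printoptions(precision=4,suppress=True)
sc=lambda x,y:(282+x/5,255+y/5); sd=lambda x,y:(232+x/5,255+(y-300)/5)
bs=lambda x,y:(222+(x-400)/5,182+y/5); bd=lambda x,y:(300+(x-400)/4,185+(y-300)/4)
def both(l,a,b,z): print(l,plane("scene",a,z),plane("side",b,z),tri(("scene",a),("side",b)))
both("lugtop",sc(232,62),sd(265,390),.045)
both("eye",sc(167,222),sd(117,460),.004)
for l,a,b in [("noseL",sc(88,246),sd(40,495)),("noseR",sc(177,285),sd(58,423)),("tailR",sc(305,100),sd(350,435))]: both(l,a,b,.005)
for l,a,b in [("dFL",bs(438,218),bd(415,373)),("dFR",bs(545,257),bd(407,427)),("dRR",bs(752,38),bd(738,438)),("dRL",bs(650,5),bd(738,382))]: both(l,a,b,.05)
both("head",bs(550,133),bd(505,369),.071)
both("heelplate c",bs(667,46),bd(679,397),.056)
E
```

```text
lugtop [0.5774 0.0098 0.045 ] [0.574  0.0096 0.045 ] [0.5754 0.0076 0.0426]
eye [0.6342 0.0297 0.004 ] [0.6337 0.0274 0.004 ] [0.6336 0.0286 0.0039]
noseL [0.6678 0.0176 0.005 ] [0.6511 0.0587 0.005 ] [ 0.6656  0.0235 -0.0114]
noseR [0.6559 0.0585 0.005 ] [0.6667 0.017  0.005 ] [0.655  0.05   0.0176]
tailR [0.5417 0.0195 0.005 ] [ 0.5526 -0.0212  0.005 ] [0.5433 0.0142 0.0201]
dFL [ 0.648  -0.2386  0.05  ] [ 0.6443 -0.2378  0.05  ] [ 0.6461 -0.2416  0.0473]
dFR [ 0.6299 -0.1838  0.05  ] [ 0.6243 -0.182   0.05  ] [ 0.6271 -0.1878  0.0458]
dRR [ 0.4532 -0.2423  0.05  ] [ 0.4474 -0.2409  0.05  ] [ 0.4491 -0.2472  0.0456]
dRL [ 0.4716 -0.2976  0.05  ] [ 0.4647 -0.2989  0.05  ] [ 0.4665 -0.3043  0.0454]
head [ 0.5876 -0.2302  0.071 ] [ 0.5835 -0.2293  0.071 ] [ 0.5853 -0.2335  0.0681]
heelplate c [ 0.4927 -0.2597  0.056 ] [ 0.4888 -0.2608  0.056 ] [ 0.4898 -0.2634  0.0535]
```

Crop check: the link is bare steel with lug and square eye. The bracket is grey with a hammer-head stud and heel. Link: lug (0.5757, 0.0095), yaw 18.7°. Stud: about (0.586, -0.229), yaw 18.4°. Moving over the lug.

>>> servo_tool(increments=[{"rz": -8},{"rz": -8},{"rz": -8},{"rz": -7.7},{"tx": -1.2,"ty": -3.9,"tz": 0},{"tx": -1.2,"ty": -3.9,"tz": 0},{"tx": -1.2,"ty": -3.9,"tz": 0},{"tx": -1.2,"ty": -3.9,"tz": 0}], force=50)

```text
$.increments[0]: bad value
```

>>> servo_tool(increments=[{"tx": -1.2,"ty": -3.9,"tz": 0.4},{"tx": -1.2,"ty": -3.9,"tz": 0.4},{"tx": -1.2,"ty": -3.9,"tz": 0.4},{"tx": -1.2,"ty": -3.9,"tz": 0.4},{"tx": -1.2,"ty": -3.9,"tz": 0.4},{"tx": -1.2,"ty": -3.9,"tz": 0.4},{"tx": -1.2,"ty": -3.9,"tz": 0.4},{"tx": -1.2,"ty": -3.9,"tz": 0.4}])

```text
$.increments[0]: bad value
```

>>> servo_tool(increments=[{"tx": -1.2,"ty": -3.9,"tz": 0.4},{"tx": -1.2,"ty": -3.9,"tz": 0.4},{"tx": -1.2,"ty": -3.9,"tz": 0.4},{"tx": -1.2,"ty": -3.9,"tz": 0.4},{"tx": -1.2,"ty": -3.9,"tz": 0.4},{"tx": -1.2,"ty": -3.9,"tz": 0.4},{}])

```text
$.increments[0]: bad value
```

```bash
cat >> h.py <<'E'
np.set_printoptions(precision=4,suppress=True)
def axes(yaw,pitch):  # link frame -> tool frame (x back, z down), yaw/pitch deg, pitch + = nose down
    L=R.from_euler("ZY",[yaw,pitch],degrees=True); return L, L*R.from_matrix(np.diag([-1.,1,-1]))
def goto(pos,yaw,pitch=0):
    p,r=tool();L,T=axes(yaw,pitch)
    print("pos",p,"turn first (tool, deg)",(r.inv()*T).as_rotvec(degrees=True)," then shift cm",T.inv().apply(np.array(pos)-p)*100,"| shift in present axes",r.inv().apply(np.array(pos)-p)*100)
E
python3 - <<'E'
from h import *
s=arm.sense();print(s["time"],s["q"],s["wrist_force"])
goto([.5757,.0095,.008],18.7)
cv2.imwrite("pics/w1.png",arm.camera("wrist")[:,:,::-1])
E
```

```text
0.15 [-1.4456  0.4351  0.025   1.5739 -0.0116  1.134  -0.0751] [-1.2253  0.354   0.7668]
pos [0.1411 0.6085 0.2261] turn first (tool, deg) [ -0.0702  -0.0125 -31.7566]  then shift cm [-21.9602 -70.6672  21.8104] | shift in present axes [-55.8628 -48.5032  21.8765]
```

View pics/w1.png

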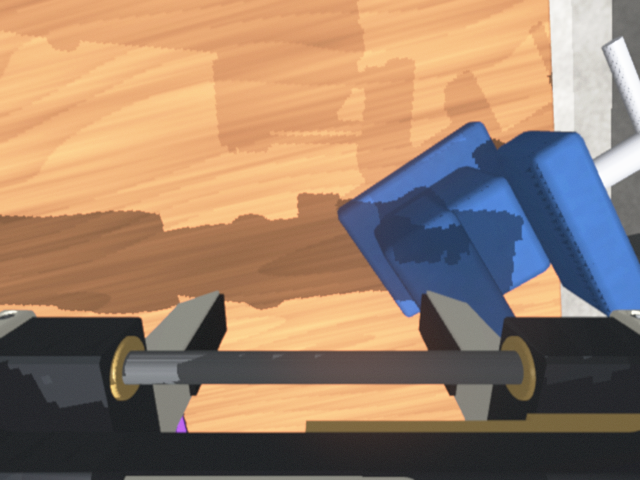

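The call was refused, so the arm hasn't moved and this wrist picture only shows the start (blue box at (450,220)). Each row apparently needs all seven keys.

>>> servo_tool(increments=[{"tx": 0,"ty": 0,"tz": 0,"rx": 0,"ry": 0,"rz": -8,"fingers": 0},{"tx": 0,"ty": 0,"tz": 0,"rx": 0,"ry": 0,"rz": -8,"fingers": 0},{"tx": 0,"ty": 0,"tz": 0,"rx": 0,"ry": 0,"rz": -8,"fingers": 0},{"tx": 0,"ty": 0,"tz": 0,"rx": 0,"ry": 0,"rz": -7.7,"fingers": 0},{"tx": -1.2,"ty": -3.9,"tz": 0,"rx": 0,"ry": 0,"rz": 0,"fingers": 0},{"tx": -1.2,"ty": -3.9,"tz": 0,"rx": 0,"ry": 0,"rz": 0,"fingers": 0},{"tx": -1.2,"ty": -3.9,"tz": 0,"rx": 0,"ry": 0,"rz": 0,"fingers": 0},{"tx": -1.2,"ty": -3.9,"tz": 0,"rx": 0,"ry": 0,"rz": 0,"fingers": 0}], force=50)

```text
time: 1.0
ee_pos: [0.2373, 0.4749, 0.2266]
eef_rot: [0.0, -0.162, 0.987, -0.0]
wrist_force: [0.6, 0.5, 0.8]
width: 0.998
```

>>> servo_tool(increments=[{"tx": -1.2,"ty": -3.9,"tz": 0.4,"rx": 0,"ry": 0,"rz": 0,"fingers": 0},{"tx": -1.2,"ty": -3.9,"tz": 0.4,"rx": 0,"ry": 0,"rz": 0,"fingers": 0},{"tx": -1.2,"ty": -3.9,"tz": 0.4,"rx": 0,"ry": 0,"rz": 0,"fingers": 0},{"tx": -1.2,"ty": -3.9,"tz": 0.4,"rx": 0,"ry": 0,"rz": 0,"fingers": 0},{"tx": -1.2,"ty": -3.9,"tz": 0.4,"rx": 0,"ry": 0,"rz": 0,"fingers": 0},{"tx": -1.2,"ty": -3.9,"tz": 0.4,"rx": 0,"ry": 0,"rz": 0,"fingers": 0},{"tx": -1.2,"ty": -3.9,"tz": 0.4,"rx": 0,"ry": 0,"rz": 0,"fingers": 0},{"tx": -1.2,"ty": -3.9,"tz": 0.4,"rx": 0,"ry": 0,"rz": 0,"fingers": 0}])

```text
time: 1.8
ee_pos: [0.428, 0.21, 0.1947]
eef_rot: [0.0, -0.162, 0.987, 0.0]
wrist_force: [1.0, 0.3, 0.7]
width: 0.996
```

>>> servo_tool(increments=[{"tx": -1.2,"ty": -3.9,"tz": 0.4,"rx": 0,"ry": 0,"rz": 0,"fingers": 0},{"tx": -1.2,"ty": -3.9,"tz": 0.4,"rx": 0,"ry": 0,"rz": 0,"fingers": 0},{"tx": -1.2,"ty": -3.9,"tz": 0.4,"rx": 0,"ry": 0,"rz": 0,"fingers": 0},{"tx": -1.2,"ty": -3.9,"tz": 0.4,"rx": 0,"ry": 0,"rz": 0,"fingers": 0},{"tx": -1.2,"ty": -3.9,"tz": 0.4,"rx": 0,"ry": 0,"rz": 0,"fingers": 0},{"tx": -1.2,"ty": -3.9,"tz": 0.4,"rx": 0,"ry": 0,"rz": 0,"fingers": 0},{"tx": 0,"ty": 0,"tz": 0,"rx": 0,"ry": 0,"rz": 0,"fingers": 0}])

```text
time: 2.5
ee_pos: [0.5724, 0.0064, 0.1702]
eef_rot: [0.0, -0.158, 0.987, -0.002]
wrist_force: [0.0, -0.2, -1.0]
width: 0.998
```

Run:
```python
from h import *
s=arm.sense();print(s["time"],s["q"],s["wrist_force"])
goto([.5757,.0095,.008],18.7)
cv2.imwrite("pics/w2.png",arm.camera("wrist")[:,:,::-1])
```

```text
2.5 [-0.2621  0.4035  0.2121  1.7898 -0.0971  0.9579  1.8781] [ 0.0125 -0.1767 -1.0453]
pos [0.5724 0.0064 0.1702] turn first (tool, deg) [-0.1996 -0.0057 -0.4825]  then shift cm [-0.4132  0.1907 16.2195] | shift in present axes [-0.413   0.2506 16.2187]
```

View pics/w2.png

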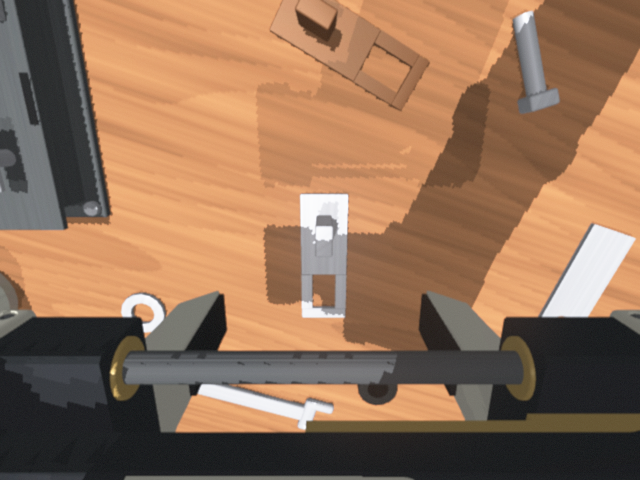

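Wrist picture: the steel link is upright in view, with plate columns 301–348, tail row 194, nose row 317 and lug near (324,236). I cross-check this with the wrist calibration.

```bash
cat >> h.py <<'E'
def wplane(p,z,pose=None):
    m=arm.camera_model("wrist");M=np.array(m["mount"]);t,r=pose or tool()
    d=r.apply(M[:3,:3]@np.array([(p[0]-m["cx"])/m["fx"],(p[1]-m["cy"])/m["fy"],1]));o=t+r.apply(M[:3,3])
    return o+d*(z-o[2])/d[2]
E
python3 - <<'E'
from h import *
t,r=tool()
P={n:wplane(p,.005) for n,p in dict(tL=(301,194),tR=(348,194),nL=(303,317),nR=(345,317)).items()}
for n,v in P.items(): print(n,v,r.inv().apply(v-t))
tm=(P["tL"]+P["tR"])/2;nm=(P["nL"]+P["nR"])/2;u=nm-tm;L=np.linalg.norm(u);u/=L
print(L,np.degrees(np.arctan2(u[1],u[0])),"lug",(tm+nm)/2-u*.02925)
E
```

```text
tL [ 0.5501 -0.0163  0.005 ] [ 0.0279 -0.0177  0.1652]
tR [0.5372 0.0225 0.005 ] [0.0279 0.0232 0.1652]
nL [0.664  0.0213 0.005 ] [-0.092  -0.0179  0.1651]
nR [0.6511 0.0599 0.005 ] [-0.092   0.0228  0.1651]
0.11987764018911161 18.214432205808116 lug [0.5728 0.0127 0.005 ]
```

>>> servo_tool(increments=[{"tx": -0.35,"ty": 0.25,"tz": 2,"rx": 0,"ry": 0,"rz": 0,"fingers": 0},{"tx": 0,"ty": 0,"tz": 3,"rx": 0,"ry": 0,"rz": 0,"fingers": 0},{"tx": 0,"ty": 0,"tz": 3,"rx": 0,"ry": 0,"rz": 0,"fingers": 0},{"tx": 0,"ty": 0,"tz": 3,"rx": 0,"ry": 0,"rz": 0,"fingers": 0},{"tx": 0,"ty": 0,"tz": 3,"rx": 0,"ry": 0,"rz": 0,"fingers": 0},{"tx": 0,"ty": 0,"tz": 1,"rx": 0,"ry": 0,"rz": 0,"fingers": 0},{"tx": 0,"ty": 0,"tz": 0.6,"rx": 0,"ry": 0,"rz": 0,"fingers": 0},{"tx": 0,"ty": 0,"tz": 0.3,"rx": 0,"ry": 0,"rz": 0,"fingers": 0}])

```text
time: 3.35
ee_pos: [0.5731, 0.0168, 0.0122]
eef_rot: [0.0, -0.162, 0.987, 0.0]
wrist_force: [-1.2, -0.6, -0.3]
width: 1.003
```

The arm was still settling when I took that picture, so its relative offset belongs to the 2.50 s pose. Referred back to that pose, the wrist view gives lug (0.574, 0.010), which agrees with the scene cameras. Correcting, then closing.

>>> servo_tool(increments=[{"tx": 0,"ty": -0.4,"tz": 0,"rx": 0,"ry": 0,"rz": 0,"fingers": 0},{"tx": 0,"ty": -0.3,"tz": 0.3,"rx": 0,"ry": 0,"rz": 0,"fingers": 0},{"tx": 0,"ty": 0,"tz": 0,"rx": 0,"ry": 0,"rz": 0,"fingers": 0},{"tx": 0,"ty": 0,"tz": 0,"rx": 0,"ry": 0,"rz": 0,"fingers": 0}])

```text
time: 3.75
ee_pos: [0.5753, 0.0094, 0.0092]
eef_rot: [0.0, -0.162, 0.987, 0.0]
wrist_force: [0.5, 0.5, -0.1]
width: 1.001
```

Run:
```python
from h import *
goto([.575,.0097,.008],18.5);print(arm.sense()["wrist_force"])
a=arm.camera("scene")[:,:,::-1];b=arm.camera("side")[:,:,::-1]
c=lambda i,x,y:cv2.resize(i[y:y+90,x:x+120],(400,300),interpolation=cv2.INTER_CUBIC)
cv2.imwrite("pics/g.png",np.hstack([c(a,270,220),c(b,210,220)]))
```

```text
pos [0.5753 0.0094 0.0092] turn first (tool, deg) [-0.0063  0.0397  0.1147]  then shift cm [0.018  0.0405 0.1165] | shift in present axes [0.018  0.0406 0.1165]
[ 0.5215  0.4512 -0.069 ]
```

View pics/g.png

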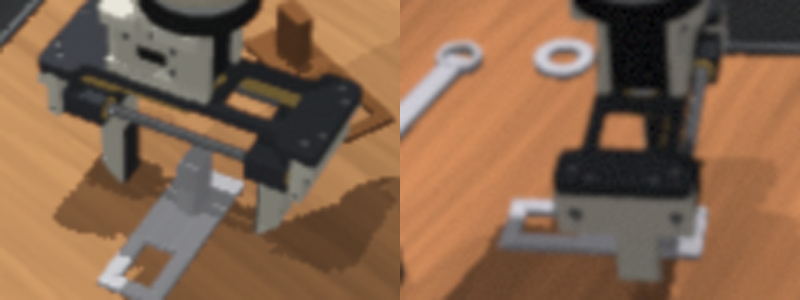

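The lug (crop (190,180)) stands between the fingers. Closing.

>>> servo_tool(increments=[{"tx": 0,"ty": 0,"tz": 0,"rx": 0,"ry": 0,"rz": 0,"fingers": 255},{"tx": 0,"ty": 0,"tz": 0,"rx": 0,"ry": 0,"rz": 0,"fingers": 255},{"tx": 0,"ty": 0,"tz": 0,"rx": 0,"ry": 0,"rz": 0,"fingers": 255},{"tx": 0,"ty": 0,"tz": 0,"rx": 0,"ry": 0,"rz": 0,"fingers": 255},{"tx": 0,"ty": 0,"tz": 0,"rx": 0,"ry": 0,"rz": 0,"fingers": 255},{"tx": 0,"ty": 0,"tz": 0,"rx": 0,"ry": 0,"rz": 0,"fingers": 255},{"tx": 0,"ty": 0,"tz": 0,"rx": 0,"ry": 0,"rz": 0,"fingers": 255},{"tx": 0,"ty": 0,"tz": 0,"rx": 0,"ry": 0,"rz": 0,"fingers": 255}], force=50)

```text
time: 4.65
ee_pos: [0.575, 0.0096, 0.0087]
eef_rot: [0.0, -0.162, 0.987, 0.0]
wrist_force: [-0.3, -1.2, -0.2]
width: 0.351
```

>>> servo_tool(increments=[{"tx": 0,"ty": 0,"tz": -2,"rx": 0,"ry": 0,"rz": 0,"fingers": 255},{"tx": 0,"ty": 0,"tz": -3,"rx": 0,"ry": 0,"rz": 0,"fingers": 255},{"tx": 0,"ty": 0,"tz": -3,"rx": 0,"ry": 0,"rz": 0,"fingers": 255},{"tx": 0,"ty": 0,"tz": -3,"rx": 0,"ry": 0,"rz": 0,"fingers": 255},{"tx": 0,"ty": 0,"tz": -3,"rx": 0,"ry": 0,"rz": 0,"fingers": 255},{"tx": 0,"ty": 0,"tz": -2,"rx": 0,"ry": 0,"rz": 0,"fingers": 255},{"tx": 0,"ty": 0,"tz": 0,"rx": 0,"ry": 0,"rz": 0,"fingers": 255},{"tx": 0,"ty": 0,"tz": 0,"rx": 0,"ry": 0,"rz": 0,"fingers": 255}])

```text
time: 5.45
ee_pos: [0.575, 0.0097, 0.1687]
eef_rot: [0.0, -0.162, 0.987, 0.0]
wrist_force: [0.5, -0.4, -1.0]
width: 0.0
```

The fingers were still closing when I lifted: they end at width 0, so the grasp missed. I check the link in the scene view, descend again open, and give the closing more time.

Run:
```python
from h import *
print(arm.sense()["width"])
a=arm.camera("scene")[:,:,::-1]; o=cv2.imread("pics/scene0.png")
for i in(o,a):
    c=i[240:320,285:350].astype(int); m=((c.min(2)>150)&(c.max(2)-c.min(2)<25)); ys,xs=np.nonzero(m);print(m.sum(),xs.mean()+285,ys.mean()+240,xs.min(),xs.max(),ys.min(),ys.max())
cv2.imwrite("pics/g2.png",cv2.resize(a[200:320,250:410],(640,480)))
```

```text
0.00047450364984933426
551 321.1306715063521 288.92377495462796 15 57 23 70
172 323.37209302325584 284.0581395348837 15 57 23 67
```

View pics/g2.png

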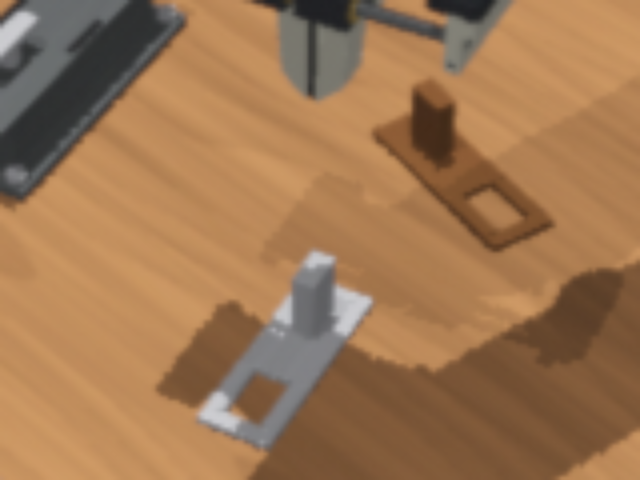

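>>> servo_tool(increments=[{"tx": 0,"ty": 0,"tz": 0,"rx": 0,"ry": 0,"rz": 0,"fingers": 80},{"tx": 0,"ty": 0,"tz": 0,"rx": 0,"ry": 0,"rz": 0,"fingers": 80},{"tx": 0,"ty": 0,"tz": 0,"rx": 0,"ry": 0,"rz": 0,"fingers": 80},{"tx": 0,"ty": 0,"tz": 0,"rx": 0,"ry": 0,"rz": 0,"fingers": 80},{"tx": 0,"ty": 0,"tz": 0,"rx": 0,"ry": 0,"rz": 0,"fingers": 80},{"tx": 0,"ty": 0,"tz": 0,"rx": 0,"ry": 0,"rz": 0,"fingers": 80},{"tx": 0,"ty": 0,"tz": 0,"rx": 0,"ry": 0,"rz": 0,"fingers": 80},{"tx": 0,"ty": 0,"tz": 0,"rx": 0,"ry": 0,"rz": 0,"fingers": 80}])

```text
time: 6.3
ee_pos: [0.575, 0.0096, 0.1688]
eef_rot: [0.0, -0.162, 0.987, 0.0]
wrist_force: [0.2, -0.5, 0.5]
width: 0.651
```

The link (nose corner (200,418) in the crop, i.e. scene (300,304)) has not moved. Descending straight back, then closing with enough time.

>>> servo_tool(increments=[{"tx": 0,"ty": 0,"tz": 3,"rx": 0,"ry": 0,"rz": 0,"fingers": 80},{"tx": 0,"ty": 0,"tz": 3,"rx": 0,"ry": 0,"rz": 0,"fingers": 80},{"tx": 0,"ty": 0,"tz": 3,"rx": 0,"ry": 0,"rz": 0,"fingers": 80},{"tx": 0,"ty": 0,"tz": 3,"rx": 0,"ry": 0,"rz": 0,"fingers": 80},{"tx": 0,"ty": 0,"tz": 2,"rx": 0,"ry": 0,"rz": 0,"fingers": 80},{"tx": 0,"ty": 0,"tz": 1.5,"rx": 0,"ry": 0,"rz": 0,"fingers": 80},{"tx": 0,"ty": 0,"tz": 0.5,"rx": 0,"ry": 0,"rz": 0,"fingers": 80},{"tx": 0,"ty": 0,"tz": 0,"rx": 0,"ry": 0,"rz": 0,"fingers": 80}])

```text
time: 7.1
ee_pos: [0.5747, 0.0096, 0.0083]
eef_rot: [-0.001, -0.162, 0.987, 0.0]
wrist_force: [0.3, 0.6, 0.1]
width: 0.687
```

>>> servo_tool(increments=[{"tx": 0,"ty": 0,"tz": 0,"rx": 0,"ry": 0,"rz": 0,"fingers": 255},{"tx": 0,"ty": 0,"tz": 0,"rx": 0,"ry": 0,"rz": 0,"fingers": 255},{"tx": 0,"ty": 0,"tz": 0,"rx": 0,"ry": 0,"rz": 0,"fingers": 255},{"tx": 0,"ty": 0,"tz": 0,"rx": 0,"ry": 0,"rz": 0,"fingers": 255},{"tx": 0,"ty": 0,"tz": 0,"rx": 0,"ry": 0,"rz": 0,"fingers": 255},{"tx": 0,"ty": 0,"tz": 0,"rx": 0,"ry": 0,"rz": 0,"fingers": 255},{"tx": 0,"ty": 0,"tz": 0,"rx": 0,"ry": 0,"rz": 0,"fingers": 255},{"tx": 0,"ty": 0,"tz": 0,"rx": 0,"ry": 0,"rz": 0,"fingers": 255}], force=50)

```text
time: 7.9
ee_pos: [0.5751, 0.0094, 0.0088]
eef_rot: [0.0, -0.162, 0.987, -0.0]
wrist_force: [-0.6, -1.2, 0.9]
width: 0.153
```

>>> servo_tool(increments=[{"tx": 0,"ty": 0,"tz": 0,"rx": 0,"ry": 0,"rz": 0,"fingers": 255},{"tx": 0,"ty": 0,"tz": 0,"rx": 0,"ry": 0,"rz": 0,"fingers": 255},{"tx": 0,"ty": 0,"tz": 0,"rx": 0,"ry": 0,"rz": 0,"fingers": 255},{"tx": 0,"ty": 0,"tz": 0,"rx": 0,"ry": 0,"rz": 0,"fingers": 255}])

```text
time: 8.3
ee_pos: [0.5751, 0.0094, 0.0088]
eef_rot: [0.0, -0.162, 0.987, -0.0]
wrist_force: [0.4, -2.2, 3.6]
width: 0.148
```

Gripped (width 13.6 mm). Lifting and hovering level over the bracket, so the wrist camera can measure its lateral position.

>>> servo_tool(increments=[{"tx": 0,"ty": 0,"tz": -2,"rx": 0,"ry": 0,"rz": 0,"fingers": 255},{"tx": 0,"ty": 0,"tz": -3.5,"rx": 0,"ry": 0,"rz": 0,"fingers": 255},{"tx": 0,"ty": 0,"tz": -3.5,"rx": 0,"ry": 0,"rz": 0,"fingers": 255},{"tx": 0,"ty": 0,"tz": -3.5,"rx": 0,"ry": 0,"rz": 0,"fingers": 255},{"tx": 0,"ty": 0,"tz": -3.5,"rx": 0,"ry": 0,"rz": 0,"fingers": 255},{"tx": 0,"ty": 0,"tz": -3,"rx": 0,"ry": 0,"rz": 0,"fingers": 255},{"tx": 1,"ty": -2,"tz": 0,"rx": 0,"ry": 0,"rz": 0,"fingers": 255}])

```text
time: 9.0
ee_pos: [0.5743, -0.0086, 0.2025]
eef_rot: [0.003, -0.165, 0.986, 0.001]
wrist_force: [0.9, 0.7, -2.8]
width: 0.151
```

>>> servo_tool(increments=[{"tx": 2,"ty": -3.5,"tz": 0,"rx": 0,"ry": 0,"rz": 0,"fingers": 255},{"tx": 2,"ty": -3.5,"tz": 0,"rx": 0,"ry": 0,"rz": 0,"fingers": 255},{"tx": 2,"ty": -3.5,"tz": 0,"rx": 0,"ry": 0,"rz": 0,"fingers": 255},{"tx": 2,"ty": -3.5,"tz": 0,"rx": 0,"ry": 0,"rz": 0,"fingers": 255},{"tx": 2,"ty": -3.5,"tz": 0,"rx": 0,"ry": 0,"rz": 0,"fingers": 255},{"tx": 2,"ty": -3.4,"tz": 0,"rx": 0,"ry": 0,"rz": 0,"fingers": 255},{"tx": 0,"ty": 0,"tz": 0,"rx": 0,"ry": 0,"rz": 0,"fingers": 255},{"tx": 0,"ty": 0,"tz": 0,"rx": 0,"ry": 0,"rz": 0,"fingers": 255}])

```text
time: 9.8
ee_pos: [0.5241, -0.2495, 0.198]
eef_rot: [-0.001, -0.161, 0.987, 0.0]
wrist_force: [-0.6, 1.1, -3.3]
width: 0.148
```

>>> servo_tool(increments=[{"tx": 0,"ty": 0,"tz": 0,"rx": 0,"ry": 0,"rz": 0,"fingers": 255},{"tx": 0,"ty": 0,"tz": 0,"rx": 0,"ry": 0,"rz": 0,"fingers": 255}])

```text
time: 10.0
ee_pos: [0.5254, -0.2472, 0.1984]
eef_rot: [-0.0, -0.163, 0.987, 0.001]
wrist_force: [-0.5, 1.0, -3.1]
width: 0.154
```

Run:
```python
from h import *
s=arm.sense();print(s["time"],s["ee_pos"],s["eef_rot"],s["width"],s["q"],s["wrist_force"])
cv2.imwrite("pics/w3.png",arm.camera("wrist")[:,:,::-1])
print(arm.sense()["ee_pos"])
```

```text
10.0 [ 0.5254 -0.2472  0.1984] [-0.0001 -0.1631  0.9866  0.0005] 0.15431960888685659 [ 0.1369  0.3919  0.2908  1.7389 -0.129   1.0302  2.372 ] [-0.5162  1.0257 -3.0876]
[ 0.5254 -0.2474  0.1985]
```

View pics/w3.png

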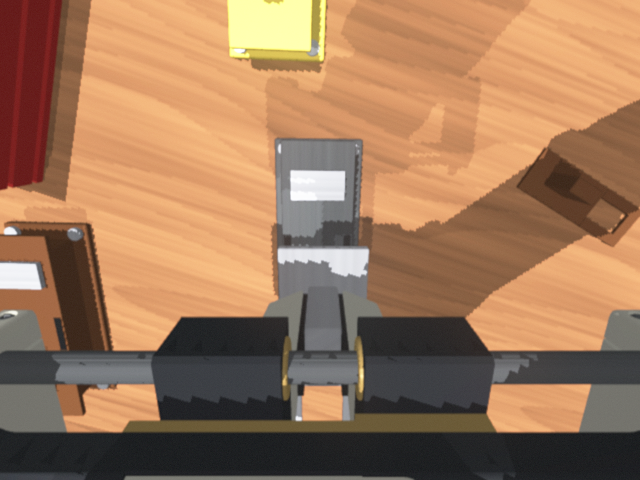

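Wrist picture: the link is held straight (tail edge row 250, columns 278–368). The heel plate shows at columns 290–345, rows 171–200. I measure it numerically.

Run:
```python
from h import *
i=cv2.imread("pics/w3.png");g=i[150:225,275:365].min(2)>170
n,l,st,c=cv2.connectedComponentsWithStats(g.astype(np.uint8));k=1+st[1:,4].argmax()
pts=np.argwhere(l==k)[:,::-1].astype(np.float32)+[275,150]
pts=pts.astype(np.float32);hull=cv2.convexHull(pts)[:,0]
x,y,w,h=cv2.boundingRect(pts);print(x,y,w,h)
P=tool();u=np.array([.949,.316]);nn=np.array([-.316,.949])
f=lambda p,z:wplane(p,z,P)
C={}
for nme,s in dict(rl=(1,1),rr=(-1,1),fl=(1,-1),fr=(-1,-1)).items():
    p=hull[np.argmin(hull@np.array(s))];p=p+[0 if s[0]>0 else 1,0 if s[1]>0 else 1]-np.array([.5,.5]);C[nme]=f(p,.056)[:2];print(nme,p,C[nme],"along",C[nme]@u,"lat",C[nme]@nn)
for a,b in(("rl","fl"),("rr","fr")):d=C[b]-C[a];print(np.degrees(np.arctan2(d[1],d[0])))
d=C["fr"]-C["fl"];print("width",np.linalg.norm(d),"yaw from front edge",np.degrees(np.arctan2(d[1],d[0]))-90)
# deck side edges on rows
G=cv2.cvtColor(i,cv2.COLOR_BGR2HSV)[...,1]
for r in(205,215,225,235):
    xs=np.nonzero(G[r,255:390]<80)[0]+255;print(r,xs.min(),xs.max())
t=P[0][:2];print("tcp lat",t@nn,"along",t@u)
for nm,p in dict(tl=(278,250),tr=(368,248)).items(): print(nm,P[1].inv().apply(f(p,.1984-.0038)-P[0]))
```

```text
290 170 55 31
rl [289.5 170.5] [ 0.4855 -0.2874] along 0.3699655358078176 lat -0.4261580963856165
rr [344.5 170.5] [ 0.4715 -0.246 ] along 0.3696967998397234 lat -0.3824865958315806
fl [290.5 200.5] [ 0.5083 -0.2795] along 0.394050943677385 lat -0.4258495059648579
fr [343.5 200.5] [ 0.4944 -0.2387] along 0.3937845851932611 lat -0.3827136738562029
19.150887254891032
17.876717251012643
width 0.04312680111789782 yaw from front edge 18.77062437479698
205 276 359
215 277 358
225 277 358
235 277 358
tcp lat -0.4008088595600485 along 0.42045393200206477
tl [ 0.0305 -0.0192  0.0039]
tr [0.0315 0.0219 0.0039]
```

```bash
cat >> h.py <<'E'
YAW=18.5; U=np.array([np.cos(np.radians(YAW)),np.sin(np.radians(YAW)),0]);N=np.array([-U[1],U[0],0])
S=.4822*np.array([.949,.316,0])-.4035*np.array([-.316,.949,0])+[0,0,.05]   # seen stud foot
G=np.array([-.062,0,.0088])
def tcp(ex,ez,pitch,lat=0): # eye centre (underside) in stud frame, m
    L,_=axes(YAW,pitch); return S+U*ex+N*lat+[0,0,ez]+L.apply(G)
def where():  # link pose in the stud frame from the TCP
    p,r=tool();L=r*R.from_matrix(np.diag([-1.,1,-1]));e=p-L.apply(G)-S
    c=lambda a,z:(lambda v:(v@U*1e3,v@N*1e3,v[2]*1e3))(e+L.apply([a,0,z]))
    print("eye",np.round([e@U*1e3,e@N*1e3,e[2]*1e3],1),"yaw/pitch/roll",L.as_euler("ZYX",degrees=True).round(2),"nose",np.round(c(.0275,0),1),"barrear",np.round(c(.0175,0),1),"tail",np.round(c(-.093,0),1),"F",np.round(arm.sense()["wrist_force"],1))
E
python3 - <<'E'
from h import *
where();print(S)
goto(tcp(.0128,.045+.01375,30),YAW,30)
E
```

```text
eye [  0.1   3.3 139.7] yaw/pitch/roll [18.77  0.    0.04] nose [ 27.6   3.4 139.7] barrear [ 17.6   3.4 139.7] tail [-92.9   2.8 139.7] F [-0.3 -0.5 -2.8]
[ 0.5851 -0.2305  0.05  ]
pos [ 0.5254 -0.2474  0.1985] turn first (tool, deg) [-0.028  29.9985  0.2797]  then shift cm [-4.7608 -0.2965  3.1551] | shift in present axes [-2.5441 -0.3127  5.1125]
```

>>> servo_tool(increments=[{"tx": 0,"ty": -0.3,"tz": 0,"rx": 0,"ry": 6,"rz": 0.3,"fingers": 255},{"tx": 0,"ty": 0,"tz": 0,"rx": 0,"ry": 6,"rz": 0,"fingers": 255},{"tx": 0,"ty": 0,"tz": 0,"rx": 0,"ry": 6,"rz": 0,"fingers": 255},{"tx": 0,"ty": 0,"tz": 0,"rx": 0,"ry": 6,"rz": 0,"fingers": 255},{"tx": 0,"ty": 0,"tz": 0,"rx": 0,"ry": 6,"rz": 0,"fingers": 255},{"tx": 0,"ty": 0,"tz": 0,"rx": 0,"ry": 0,"rz": 0,"fingers": 255},{"tx": 0,"ty": 0,"tz": 0,"rx": 0,"ry": 0,"rz": 0,"fingers": 255},{"tx": 0,"ty": 0,"tz": 0,"rx": 0,"ry": 0,"rz": 0,"fingers": 255}])

```text
time: 10.85
ee_pos: [0.5256, -0.2525, 0.1995]
eef_rot: [-0.254, -0.153, 0.954, -0.041]
wrist_force: [-0.5, 0.7, -2.9]
width: 0.15
```

Run:
```python
from h import *
where();print(arm.sense()["q"],arm.sense()["width"])
goto(tcp(.0128,.045+.01375,30),YAW,30)
```

```text
eye [-14.   -2.2 111. ] yaw/pitch/roll [18.24 29.84 -0.08] nose [ 9.9 -2.3 97.3] barrear [  1.2  -2.2 102.3] tail [-94.7  -1.8 157.3] F [-0.5  0.7 -2.9]
[-0.0158  0.6794  0.3722  1.3969  0.0756  1.5242  2.1988] 0.14975118564937934
pos [ 0.5256 -0.2525  0.1995] turn first (tool, deg) [ 0.0491  0.1588 -0.2254]  then shift cm [-4.9348  0.1921  3.1682] | shift in present axes [-4.9252  0.2088  3.1821]
```

>>> servo_tool(increments=[{"tx": -1,"ty": 0,"tz": 0.6,"rx": 0,"ry": 0,"rz": 0,"fingers": 255},{"tx": -1,"ty": 0,"tz": 0.6,"rx": 0,"ry": 0,"rz": 0,"fingers": 255},{"tx": -1,"ty": 0,"tz": 0.6,"rx": 0,"ry": 0,"rz": 0,"fingers": 255},{"tx": -1,"ty": 0,"tz": 0.6,"rx": 0,"ry": 0,"rz": 0,"fingers": 255},{"tx": -0.9,"ty": 0,"tz": 0.7,"rx": 0,"ry": 0,"rz": 0,"fingers": 255},{"tx": 0,"ty": 0,"tz": 0,"rx": 0,"ry": 0,"rz": 0,"fingers": 255},{"tx": 0,"ty": 0,"tz": 0,"rx": 0,"ry": 0,"rz": 0,"fingers": 255},{"tx": 0,"ty": 0,"tz": 0,"rx": 0,"ry": 0,"rz": 0,"fingers": 255}])

```text
time: 11.65
ee_pos: [0.5516, -0.2437, 0.1478]
eef_rot: [-0.255, -0.154, 0.954, -0.042]
wrist_force: [-0.6, -0.4, -2.9]
width: 0.155
```

Run:
```python
from h import *
where();print(arm.sense()["q"])
goto(tcp(.0128,.003+.01375,30),YAW,30)
a=arm.camera("scene")[:,:,::-1];b=arm.camera("side")[:,:,::-1]
c=lambda i,x,y:cv2.resize(i[y:y+120,x:x+80],(400,600),interpolation=cv2.INTER_CUBIC)
cv2.imwrite("pics/t.png",np.hstack([c(a,220,130),c(b,300,120)]))
```

```text
eye [13.3 -2.  59.2] yaw/pitch/roll [18.3  29.98 -0.06] nose [37.2 -2.1 45.5] barrear [28.5 -2.  50.5] tail [-67.2  -1.7 105.7] F [-0.6 -0.4 -2.9]
[-0.0189  0.7636  0.3573  1.3713  0.0508  1.4754  2.1735]
pos [ 0.5516 -0.2437  0.1478] turn first (tool, deg) [ 0.0441  0.0156 -0.1726]  then shift cm [-2.0766  0.1807  3.7028] | shift in present axes [-2.0751  0.1841  3.7035]
```

View pics/t.png

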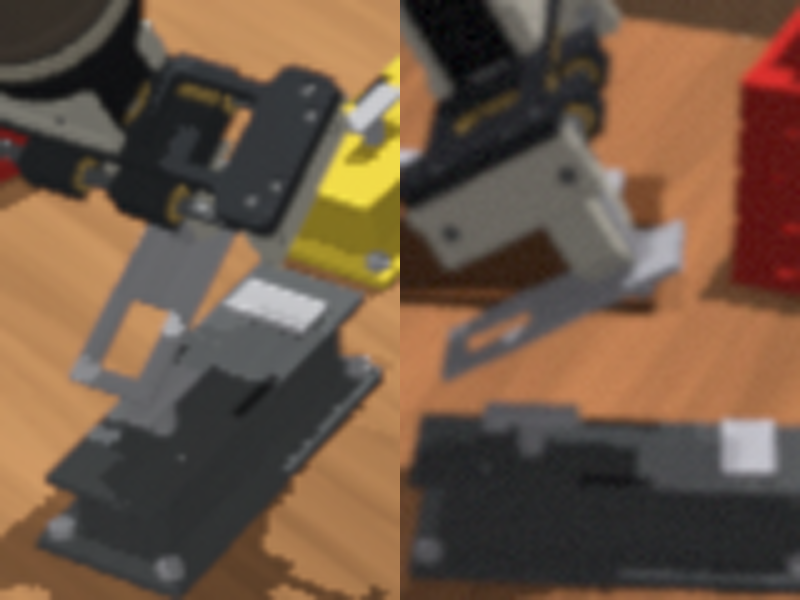

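Crop: the link is tilted, with the eye free and above the stud head (side crop: nose (445,375), head (530,410)). I correct sideways by 1.8 mm and lower in steps.

>>> servo_tool(increments=[{"tx": -0.2,"ty": 0.2,"tz": 0.35,"rx": 0,"ry": 0,"rz": -0.2,"fingers": 255},{"tx": -0.25,"ty": 0,"tz": 0.43,"rx": 0,"ry": 0,"rz": 0,"fingers": 255},{"tx": -0.25,"ty": 0,"tz": 0.43,"rx": 0,"ry": 0,"rz": 0,"fingers": 255},{"tx": -0.25,"ty": 0,"tz": 0.43,"rx": 0,"ry": 0,"rz": 0,"fingers": 255},{"tx": -0.15,"ty": 0,"tz": 0.26,"rx": 0,"ry": 0,"rz": 0,"fingers": 255},{"tx": 0,"ty": 0,"tz": 0,"rx": 0,"ry": 0,"rz": 0,"fingers": 255},{"tx": 0,"ty": 0,"tz": 0,"rx": 0,"ry": 0,"rz": 0,"fingers": 255},{"tx": 0,"ty": 0,"tz": 0,"rx": 0,"ry": 0,"rz": 0,"fingers": 255}])

```text
time: 12.55
ee_pos: [0.5511, -0.2415, 0.1256]
eef_rot: [-0.255, -0.156, 0.953, -0.041]
wrist_force: [-0.4, 0.5, -3.6]
width: 0.151
```

Run:
```python
from h import *
where()
goto(tcp(.0128,.003+.01375,30),YAW,30)
```

```text
eye [13.6  0.5 37. ] yaw/pitch/roll [18.56 29.98  0.09] nose [37.4  0.5 23.2] barrear [28.7  0.5 28.2] tail [-67.    0.4  83.5] F [-0.4  0.5 -3.6]
pos [ 0.5511 -0.2415  0.1256] turn first (tool, deg) [0.0564 0.016  0.0508]  then shift cm [-0.9446 -0.0449  1.7883] | shift in present axes [-0.9441 -0.0475  1.7885]
```

>>> servo_tool(increments=[{"tx": -0.1,"ty": 0,"tz": 0.17,"rx": 0,"ry": 0,"rz": 0,"fingers": 255},{"tx": -0.1,"ty": 0,"tz": 0.17,"rx": 0,"ry": 0,"rz": 0,"fingers": 255},{"tx": -0.1,"ty": 0,"tz": 0.17,"rx": 0,"ry": 0,"rz": 0,"fingers": 255},{"tx": -0.05,"ty": 0,"tz": 0.09,"rx": 0,"ry": 0,"rz": 0,"fingers": 255},{"tx": -0.05,"ty": 0,"tz": 0.09,"rx": 0,"ry": 0,"rz": 0,"fingers": 255},{"tx": -0.05,"ty": 0,"tz": 0.09,"rx": 0,"ry": 0,"rz": 0,"fingers": 255},{"tx": 0,"ty": 0,"tz": 0,"rx": 0,"ry": 0,"rz": 0,"fingers": 255}])

```text
time: 13.25
ee_pos: [0.5509, -0.2414, 0.1163]
eef_rot: [-0.256, -0.156, 0.953, -0.041]
wrist_force: [1.4, -0.7, -2.8]
width: 0.149
```

>>> servo_tool(increments=[{"tx": -0.05,"ty": 0,"tz": 0.09,"rx": 0,"ry": 0,"rz": 0,"fingers": 255},{"tx": -0.1,"ty": 0,"tz": 0.17,"rx": 0,"ry": 0,"rz": 0,"fingers": 255},{"tx": -0.1,"ty": 0,"tz": 0.17,"rx": 0,"ry": 0,"rz": 0,"fingers": 255},{"tx": -0.1,"ty": 0,"tz": 0.17,"rx": 0,"ry": 0,"rz": 0,"fingers": 255},{"tx": 0,"ty": 0,"tz": 0,"rx": 0,"ry": 0,"rz": 0,"fingers": 255},{"tx": 0,"ty": 0,"tz": 0,"rx": 0,"ry": 0,"rz": 0,"fingers": 255}])

```text
time: 13.85
ee_pos: [0.5509, -0.2414, 0.1094]
eef_rot: [-0.256, -0.156, 0.953, -0.041]
wrist_force: [0.7, 0.8, -2.4]
width: 0.151
```

Run:
```python
from h import *
where()
goto(tcp(.0128,.003+.01375,30),YAW,30)
```

```text
eye [13.4  0.7 20.8] yaw/pitch/roll [18.57 30.01  0.1 ] nose [37.3  0.7  7. ] barrear [28.6  0.7 12. ] tail [-67.1   0.6  67.3] F [ 0.7  0.8 -2.4]
pos [ 0.5509 -0.2414  0.1094] turn first (tool, deg) [ 0.0666 -0.0071  0.0612]  then shift cm [-0.1455 -0.0595  0.3821] | shift in present axes [-0.1455 -0.0601  0.382 ]
```

>>> servo_tool(increments=[{"tx": -0.09,"ty": 0,"tz": 0.15,"rx": 0,"ry": 0,"rz": 0,"fingers": 255},{"tx": -0.09,"ty": -0.04,"tz": 0.15,"rx": 0,"ry": 0,"rz": 0,"fingers": 255},{"tx": 0,"ty": 0,"tz": 0,"rx": 0,"ry": 0,"rz": 0,"fingers": 255},{"tx": 0.17,"ty": 0,"tz": 0.1,"rx": 0,"ry": 0,"rz": 0,"fingers": 255},{"tx": 0.17,"ty": 0,"tz": 0.1,"rx": 0,"ry": 0,"rz": 0,"fingers": 255},{"tx": 0.17,"ty": 0,"tz": 0.1,"rx": 0,"ry": 0,"rz": 0,"fingers": 255},{"tx": 0.17,"ty": 0,"tz": 0.1,"rx": 0,"ry": 0,"rz": 0,"fingers": 255},{"tx": 0,"ty": 0,"tz": 0,"rx": 0,"ry": 0,"rz": 0,"fingers": 255}])

```text
time: 14.65
ee_pos: [0.5433, -0.2444, 0.106]
eef_rot: [-0.256, -0.155, 0.953, -0.041]
wrist_force: [-0.0, -0.4, -3.9]
width: 0.149
```

Run:
```python
from h import *
where()
```

```text
eye [ 5.3  0.1 17.4] yaw/pitch/roll [18.54 30.01  0.09] nose [29.1  0.1  3.7] barrear [20.4  0.1  8.7] tail [-75.3   0.1  63.9] F [-0.  -0.4 -3.9]
```

>>> servo_tool(increments=[{"tx": 0.09,"ty": 0,"tz": 0.05,"rx": 0,"ry": 0,"rz": 0,"fingers": 255},{"tx": 0.09,"ty": 0,"tz": 0.05,"rx": 0,"ry": 0,"rz": 0,"fingers": 255},{"tx": 0.09,"ty": 0,"tz": 0.05,"rx": 0,"ry": 0,"rz": 0,"fingers": 255},{"tx": 0.09,"ty": 0,"tz": 0.05,"rx": 0,"ry": 0,"rz": 0,"fingers": 255},{"tx": 0.09,"ty": 0,"tz": 0.05,"rx": 0,"ry": 0,"rz": 0,"fingers": 255},{"tx": 0,"ty": 0,"tz": 0,"rx": 0,"ry": 0,"rz": 0,"fingers": 255}])

```text
time: 15.25
ee_pos: [0.5386, -0.246, 0.106]
eef_rot: [-0.256, -0.156, 0.953, -0.041]
wrist_force: [-0.1, -0.5, -2.6]
width: 0.152
```

>>> servo_tool(increments=[{"tx": 0.09,"ty": 0,"tz": 0.05,"rx": 0,"ry": 0,"rz": 0,"fingers": 255},{"tx": 0.09,"ty": 0,"tz": 0.05,"rx": 0,"ry": 0,"rz": 0,"fingers": 255},{"tx": 0.09,"ty": 0,"tz": 0.05,"rx": 0,"ry": 0,"rz": 0,"fingers": 255},{"tx": 0.09,"ty": 0,"tz": 0.05,"rx": 0,"ry": 0,"rz": 0,"fingers": 255},{"tx": 0,"ty": 0,"tz": 0,"rx": 0,"ry": 0,"rz": 0,"fingers": 255}])

```text
time: 15.75
ee_pos: [0.5347, -0.2473, 0.1061]
eef_rot: [-0.256, -0.156, 0.953, -0.041]
wrist_force: [-0.6, -0.4, -2.7]
width: 0.153
```

Run:
```python
from h import *
where()
```

```text
eye [-3.8  0.2 17.5] yaw/pitch/roll [18.55 30.    0.09] nose [20.   0.2  3.7] barrear [11.4  0.2  8.7] tail [-84.3   0.1  64. ] F [-0.6 -0.4 -2.7]
```

Now 0.5 mm feeling steps.

>>> servo_tool(increments=[{"tx": 0.05,"ty": 0,"tz": 0.03,"rx": 0,"ry": 0,"rz": 0,"fingers": 255},{"tx": 0.04,"ty": 0,"tz": 0.02,"rx": 0,"ry": 0,"rz": 0,"fingers": 255},{"tx": 0.04,"ty": 0,"tz": 0.03,"rx": 0,"ry": 0,"rz": 0,"fingers": 255},{"tx": 0.04,"ty": 0,"tz": 0.02,"rx": 0,"ry": 0,"rz": 0,"fingers": 255},{"tx": 0,"ty": 0,"tz": 0,"rx": 0,"ry": 0,"rz": 0,"fingers": 255}])

```text
time: 16.25
ee_pos: [0.533, -0.2478, 0.106]
eef_rot: [-0.256, -0.156, 0.953, -0.041]
wrist_force: [-0.1, -0.7, -2.2]
width: 0.15
```

>>> servo_tool(increments=[{"tx": 0.04,"ty": 0,"tz": 0.03,"rx": 0,"ry": 0,"rz": 0,"fingers": 255},{"tx": 0.04,"ty": 0,"tz": 0.02,"rx": 0,"ry": 0,"rz": 0,"fingers": 255},{"tx": 0,"ty": 0,"tz": 0,"rx": 0,"ry": 0,"rz": 0,"fingers": 255}])

```text
time: 16.55
ee_pos: [0.5321, -0.2481, 0.106]
eef_rot: [-0.256, -0.156, 0.953, -0.041]
wrist_force: [0.3, 0.4, -2.1]
width: 0.148
```

>>> servo_tool(increments=[{"tx": 0.04,"ty": 0,"tz": 0.03,"rx": 0,"ry": 0,"rz": 0,"fingers": 255},{"tx": 0.04,"ty": 0,"tz": 0.02,"rx": 0,"ry": 0,"rz": 0,"fingers": 255},{"tx": 0,"ty": 0,"tz": 0,"rx": 0,"ry": 0,"rz": 0,"fingers": 255}])

```text
time: 16.85
ee_pos: [0.5311, -0.2484, 0.106]
eef_rot: [-0.256, -0.156, 0.953, -0.041]
wrist_force: [-0.2, -0.1, -2.5]
width: 0.152
```

Run:
```python
from h import *
where()
```

```text
eye [-7.6  0.2 17.4] yaw/pitch/roll [18.56 30.    0.1 ] nose [16.3  0.3  3.6] barrear [7.6 0.3 8.6] tail [-88.1   0.1  63.9] F [-0.2 -0.1 -2.5]
```

>>> servo_tool(increments=[{"tx": 0.04,"ty": 0,"tz": 0.03,"rx": 0,"ry": 0,"rz": 0,"fingers": 255},{"tx": 0.04,"ty": 0,"tz": 0.02,"rx": 0,"ry": 0,"rz": 0,"fingers": 255},{"tx": 0,"ty": 0,"tz": 0,"rx": 0,"ry": 0,"rz": 0,"fingers": 255}])

```text
time: 17.15
ee_pos: [0.5302, -0.2487, 0.1059]
eef_rot: [-0.256, -0.156, 0.953, -0.041]
wrist_force: [0.4, 0.6, -2.3]
width: 0.146
```

>>> servo_tool(increments=[{"tx": 0.04,"ty": 0,"tz": 0.02,"rx": 0,"ry": 0,"rz": 0,"fingers": 255},{"tx": 0,"ty": 0,"tz": 0,"rx": 0,"ry": 0,"rz": 0,"fingers": 255}])

```text
time: 17.35
ee_pos: [0.5298, -0.2489, 0.106]
eef_rot: [-0.256, -0.156, 0.953, -0.041]
wrist_force: [0.3, -0.3, -2.6]
width: 0.151
```

>>> servo_tool(increments=[{"tx": 0.04,"ty": 0,"tz": 0.03,"rx": 0,"ry": 0,"rz": 0,"fingers": 255},{"tx": 0,"ty": 0,"tz": 0,"rx": 0,"ry": 0,"rz": 0,"fingers": 255}])

```text
time: 17.55
ee_pos: [0.5294, -0.249, 0.1059]
eef_rot: [-0.256, -0.156, 0.953, -0.041]
wrist_force: [0.1, -1.0, -2.5]
width: 0.153
```

>>> servo_tool(increments=[{"tx": 0.04,"ty": 0,"tz": 0.02,"rx": 0,"ry": 0,"rz": 0,"fingers": 255},{"tx": 0,"ty": 0,"tz": 0,"rx": 0,"ry": 0,"rz": 0,"fingers": 255}])

```text
time: 17.75
ee_pos: [0.529, -0.2491, 0.106]
eef_rot: [-0.255, -0.156, 0.953, -0.041]
wrist_force: [-0.5, 0.2, -2.9]
width: 0.148
```

>>> servo_tool(increments=[{"tx": 0.04,"ty": 0,"tz": 0.03,"rx": 0,"ry": 0,"rz": 0,"fingers": 255},{"tx": 0,"ty": 0,"tz": 0,"rx": 0,"ry": 0,"rz": 0,"fingers": 255}])

```text
time: 17.95
ee_pos: [0.5288, -0.2492, 0.1059]
eef_rot: [-0.255, -0.156, 0.953, -0.041]
wrist_force: [1.6, 0.5, -2.9]
width: 0.149
```

>>> servo_tool(increments=[{"tx": 0.04,"ty": 0,"tz": 0.02,"rx": 0,"ry": 0,"rz": 0,"fingers": 255},{"tx": 0,"ty": 0,"tz": 0,"rx": 0,"ry": 0,"rz": 0,"fingers": 255}])

```text
time: 18.15
ee_pos: [0.5285, -0.2493, 0.1059]
eef_rot: [-0.255, -0.156, 0.953, -0.041]
wrist_force: [2.2, 0.3, -3.1]
width: 0.149
```

Run:
```python
from h import *
where()
```

```text
eye [-10.3   0.2  17.3] yaw/pitch/roll [18.58 29.95  0.09] nose [13.5  0.3  3.6] barrear [4.9 0.3 8.6] tail [-90.9   0.1  63.8] F [ 2.2  0.3 -3.1]
```

Contact: force along +x has risen to 2 N and the advance has stalled, with the bar rear edge at 4.9 mm (the stud is 1 mm behind my estimate). I back off about 1 mm and start levelling about the eye's front edge.

>>> servo_tool(increments=[{"tx": -0.14,"ty": 0,"tz": -0.08,"rx": 0,"ry": 0,"rz": 0,"fingers": 255},{"tx": 0,"ty": 0,"tz": 0,"rx": 0,"ry": 0,"rz": 0,"fingers": 255},{"tx": 0.035,"ty": 0,"tz": 0.417,"rx": 0,"ry": -3,"rz": 0,"fingers": 255},{"tx": 0.035,"ty": 0,"tz": 0.417,"rx": 0,"ry": -3,"rz": 0,"fingers": 255},{"tx": 0,"ty": 0,"tz": 0,"rx": 0,"ry": 0,"rz": 0,"fingers": 255},{"tx": 0,"ty": 0,"tz": 0,"rx": 0,"ry": 0,"rz": 0,"fingers": 255}])

```text
time: 18.75
ee_pos: [0.525, -0.2505, 0.0993]
eef_rot: [-0.206, -0.157, 0.965, -0.033]
wrist_force: [1.2, -0.9, -2.7]
width: 0.15
```

Run:
```python
from h import *
where()
```

```text
eye [-10.3   0.2  16. ] yaw/pitch/roll [18.54 24.07  0.1 ] nose [14.8  0.2  4.8] barrear [5.7 0.2 8.9] tail [-95.2   0.2  54. ] F [ 1.2 -0.9 -2.7]
```

>>> servo_tool(increments=[{"tx": 0.02,"ty": 0,"tz": 0.417,"rx": 0,"ry": -3,"rz": 0,"fingers": 255},{"tx": 0.02,"ty": 0,"tz": 0.417,"rx": 0,"ry": -3,"rz": 0,"fingers": 255},{"tx": 0.035,"ty": 0,"tz": 0.417,"rx": 0,"ry": -3,"rz": 0,"fingers": 255},{"tx": 0,"ty": 0,"tz": 0,"rx": 0,"ry": 0,"rz": 0,"fingers": 255},{"tx": 0,"ty": 0,"tz": 0,"rx": 0,"ry": 0,"rz": 0,"fingers": 255}])

```text
time: 19.25
ee_pos: [0.5204, -0.2517, 0.0876]
eef_rot: [-0.13, -0.16, 0.978, -0.02]
wrist_force: [0.0, -0.1, -2.5]
width: 0.147
```

Run:
```python
from h import *
where()
```

```text
eye [-10.5   0.5  12.9] yaw/pitch/roll [18.57 15.13  0.12] nose [16.   0.6  5.7] barrear [6.4 0.6 8.3] tail [-100.3    0.4   37.2] F [ 0.  -0.1 -2.5]
```

>>> servo_tool(increments=[{"tx": 0.04,"ty": 0,"tz": 0.415,"rx": 0,"ry": -3,"rz": 0,"fingers": 255},{"tx": 0.04,"ty": 0,"tz": 0.415,"rx": 0,"ry": -3,"rz": 0,"fingers": 255},{"tx": 0.035,"ty": 0,"tz": 0.415,"rx": 0,"ry": -3,"rz": 0,"fingers": 255},{"tx": 0,"ty": 0,"tz": 0,"rx": 0,"ry": 0,"rz": 0,"fingers": 255},{"tx": 0,"ty": 0,"tz": 0,"rx": 0,"ry": 0,"rz": 0,"fingers": 255}])

```text
time: 19.75
ee_pos: [0.5172, -0.2528, 0.0756]
eef_rot: [-0.053, -0.161, 0.985, -0.008]
wrist_force: [-0.6, -0.8, -3.4]
width: 0.15
```

Run:
```python
from h import *
where()
```

```text
eye [-10.8   0.6  10.2] yaw/pitch/roll [18.57  6.13  0.12] nose [16.5  0.6  7.3] barrear [6.6 0.6 8.4] tail [-103.3    0.4   20.2] F [-0.6 -0.8 -3.4]
```

>>> servo_tool(increments=[{"tx": 0.035,"ty": 0,"tz": 0.42,"rx": 0,"ry": -3.1,"rz": 0,"fingers": 255},{"tx": 0.035,"ty": 0,"tz": 0.42,"rx": -0.1,"ry": -3,"rz": 0,"fingers": 255},{"tx": 0,"ty": 0,"tz": 0,"rx": 0,"ry": 0,"rz": 0,"fingers": 255},{"tx": 0,"ty": 0,"tz": 0,"rx": 0,"ry": 0,"rz": 0,"fingers": 255}])

```text
time: 20.15
ee_pos: [0.516, -0.2532, 0.0673]
eef_rot: [-0.0, -0.161, 0.987, 0.002]
wrist_force: [0.2, 1.0, -2.5]
width: 0.15
```

Run:
```python
from h import *
where()
a=arm.camera("scene")[:,:,::-1];b=arm.camera("side")[:,:,::-1]
c=lambda i,x,y:cv2.resize(i[y:y+120,x:x+80],(400,600),interpolation=cv2.INTER_CUBIC)
cv2.imwrite("pics/t2.png",np.hstack([c(a,220,140),c(b,300,130)]))
```

```text
eye [-10.7   0.5   8.5] yaw/pitch/roll [18.55  0.02  0.22] nose [16.8  0.5  8.5] barrear [6.8 0.5 8.5] tail [-103.7    0.4    8.5] F [ 0.2  1.  -2.5]
```

View pics/t2.png

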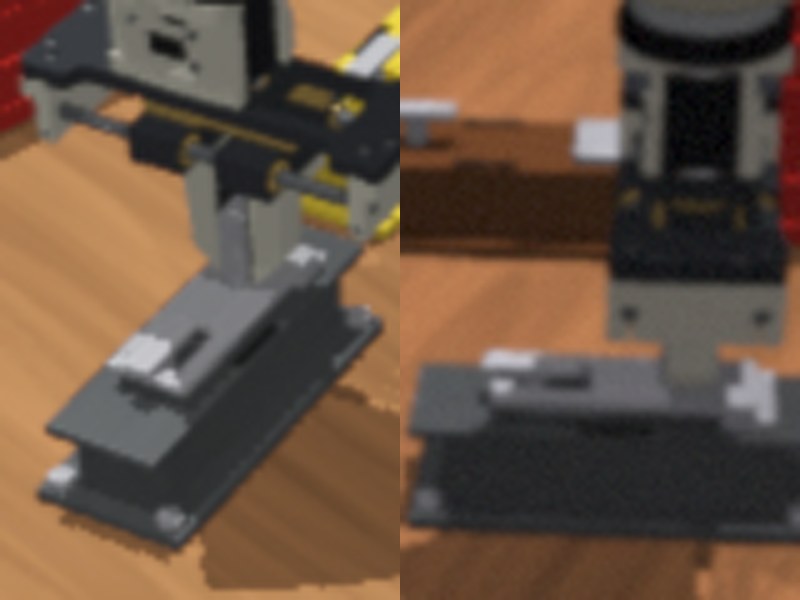

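The link is level under the head; the nose bar shows below the head tip (side crop (490,400)) and the tail lies over the heel. Sliding forward.

>>> servo_tool(increments=[{"tx": -0.25,"ty": 0,"tz": 0,"rx": 0,"ry": 0,"rz": 0,"fingers": 255},{"tx": -0.25,"ty": 0,"tz": 0,"rx": 0,"ry": 0,"rz": 0,"fingers": 255},{"tx": -0.25,"ty": 0,"tz": 0,"rx": 0,"ry": 0,"rz": 0,"fingers": 255},{"tx": -0.25,"ty": 0,"tz": 0,"rx": 0,"ry": 0,"rz": 0,"fingers": 255},{"tx": -0.25,"ty": 0,"tz": 0,"rx": 0,"ry": 0,"rz": 0,"fingers": 255},{"tx": -0.25,"ty": 0,"tz": 0,"rx": 0,"ry": 0,"rz": 0,"fingers": 255},{"tx": 0,"ty": 0,"tz": 0,"rx": 0,"ry": 0,"rz": 0,"fingers": 255}])

```text
time: 20.95
ee_pos: [0.5302, -0.2486, 0.0673]
eef_rot: [0.001, -0.161, 0.987, 0.002]
wrist_force: [-0.1, 0.8, -2.9]
width: 0.15
```

>>> servo_tool(increments=[{"tx": -0.1,"ty": 0,"tz": 0,"rx": 0,"ry": 0,"rz": 0,"fingers": 255},{"tx": -0.1,"ty": 0,"tz": 0,"rx": 0,"ry": 0,"rz": 0,"fingers": 255},{"tx": -0.1,"ty": 0,"tz": 0,"rx": 0,"ry": 0,"rz": 0,"fingers": 255},{"tx": -0.1,"ty": 0,"tz": 0,"rx": 0,"ry": 0,"rz": 0,"fingers": 255},{"tx": 0,"ty": 0,"tz": 0,"rx": 0,"ry": 0,"rz": 0,"fingers": 255},{"tx": 0,"ty": 0,"tz": 0,"rx": 0,"ry": 0,"rz": 0,"fingers": 255}])

```text
time: 21.55
ee_pos: [0.5336, -0.2475, 0.0673]
eef_rot: [0.001, -0.161, 0.987, 0.002]
wrist_force: [0.3, 0.6, -4.1]
width: 0.147
```

Run:
```python
from h import *
where()
```

```text
eye [7.8 0.3 8.6] yaw/pitch/roll [18.51 -0.1   0.19] nose [35.3  0.3  8.7] barrear [25.3  0.3  8.6] tail [-85.2   0.3   8.4] F [ 0.3  0.6 -4.1]
```

Tail is 3.8 mm ahead of the heel, with no contact force. Lowering.

>>> servo_tool(increments=[{"tx": 0,"ty": 0,"tz": 0.15,"rx": 0,"ry": 0,"rz": 0,"fingers": 255},{"tx": 0,"ty": 0,"tz": 0.15,"rx": 0,"ry": 0,"rz": 0,"fingers": 255},{"tx": 0,"ty": 0,"tz": 0.15,"rx": 0,"ry": 0,"rz": 0,"fingers": 255},{"tx": 0,"ty": 0,"tz": 0.15,"rx": 0,"ry": 0,"rz": 0,"fingers": 255},{"tx": 0,"ty": 0,"tz": 0.1,"rx": 0,"ry": 0,"rz": 0,"fingers": 255},{"tx": 0,"ty": 0,"tz": 0,"rx": 0,"ry": 0,"rz": 0,"fingers": 255}])

```text
time: 22.15
ee_pos: [0.5335, -0.2475, 0.0601]
eef_rot: [0.0, -0.161, 0.987, 0.002]
wrist_force: [-0.1, -0.1, -3.0]
width: 0.152
```

>>> servo_tool(increments=[{"tx": 0,"ty": 0,"tz": 0.05,"rx": 0,"ry": 0,"rz": 0,"fingers": 255},{"tx": 0,"ty": 0,"tz": 0.05,"rx": 0,"ry": 0,"rz": 0,"fingers": 255},{"tx": 0,"ty": 0,"tz": 0,"rx": 0,"ry": 0,"rz": 0,"fingers": 255}])

```text
time: 22.45
ee_pos: [0.5336, -0.2475, 0.0592]
eef_rot: [0.001, -0.161, 0.987, 0.002]
wrist_force: [0.1, -0.5, -2.5]
width: 0.148
```

Run:
```python
from h import *
where()
```

```text
eye [7.8 0.3 0.5] yaw/pitch/roll [18.51 -0.1   0.19] nose [35.3  0.3  0.6] barrear [25.3  0.3  0.6] tail [-85.2   0.3   0.4] F [ 0.1 -0.5 -2.5]
```

0.5 mm left; a small touch-down, then release slowly.

>>> servo_tool(increments=[{"tx": 0,"ty": 0,"tz": 0.03,"rx": 0,"ry": 0,"rz": 0,"fingers": 255},{"tx": 0,"ty": 0,"tz": 0.02,"rx": 0,"ry": 0,"rz": 0,"fingers": 255},{"tx": 0,"ty": 0,"tz": 0,"rx": 0,"ry": 0,"rz": 0,"fingers": 255}])

```text
time: 22.75
ee_pos: [0.5337, -0.2475, 0.0589]
eef_rot: [0.001, -0.161, 0.987, 0.002]
wrist_force: [-0.2, 0.7, -1.1]
width: 0.147
```

>>> servo_tool(increments=[{"tx": 0,"ty": 0,"tz": 0,"rx": 0,"ry": 0,"rz": 0,"fingers": 150},{"tx": 0,"ty": 0,"tz": 0,"rx": 0,"ry": 0,"rz": 0,"fingers": 100},{"tx": 0,"ty": 0,"tz": 0,"rx": 0,"ry": 0,"rz": 0,"fingers": 100},{"tx": 0,"ty": 0,"tz": 0,"rx": 0,"ry": 0,"rz": 0,"fingers": 100},{"tx": 0,"ty": 0,"tz": 0,"rx": 0,"ry": 0,"rz": 0,"fingers": 100},{"tx": 0,"ty": 0,"tz": 0,"rx": 0,"ry": 0,"rz": 0,"fingers": 100},{"tx": 0,"ty": 0,"tz": 0,"rx": 0,"ry": 0,"rz": 0,"fingers": 100},{"tx": 0,"ty": 0,"tz": 0,"rx": 0,"ry": 0,"rz": 0,"fingers": 100}])

```text
time: 23.55
ee_pos: [0.5336, -0.2475, 0.0588]
eef_rot: [0.001, -0.161, 0.987, 0.002]
wrist_force: [0.3, 0.3, -0.3]
width: 0.607
```

Released (width 56 mm, force 0). Retreating straight up and checking.

>>> servo_tool(increments=[{"tx": 0,"ty": 0,"tz": -1,"rx": 0,"ry": 0,"rz": 0,"fingers": 100},{"tx": 0,"ty": 0,"tz": -2,"rx": 0,"ry": 0,"rz": 0,"fingers": 100},{"tx": 0,"ty": 0,"tz": -3,"rx": 0,"ry": 0,"rz": 0,"fingers": 100},{"tx": 0,"ty": 0,"tz": -3,"rx": 0,"ry": 0,"rz": 0,"fingers": 100},{"tx": 0,"ty": 0,"tz": -3,"rx": 0,"ry": 0,"rz": 0,"fingers": 100},{"tx": 0,"ty": 0,"tz": -3,"rx": 0,"ry": 0,"rz": 0,"fingers": 100},{"tx": 0,"ty": 0,"tz": 0,"rx": 0,"ry": 0,"rz": 0,"fingers": 100},{"tx": 0,"ty": 0,"tz": 0,"rx": 0,"ry": 0,"rz": 0,"fingers": 100}])

```text
time: 24.35
ee_pos: [0.5338, -0.2482, 0.2099]
eef_rot: [0.002, -0.161, 0.987, 0.001]
wrist_force: [0.8, -0.0, -1.2]
width: 0.606
```

Run:
```python
from h import *
s=arm.sense();print(s["time"],s["ee_pos"],s["width"],s["wrist_force"])
a=arm.camera("scene")[:,:,::-1];b=arm.camera("side")[:,:,::-1]
cv2.imwrite("pics/fs.png",a)
c=lambda i,x,y,w,h:cv2.resize(i[y:y+h,x:x+w],(400,300),interpolation=cv2.INTER_CUBIC)
cv2.imwrite("pics/f.png",np.hstack([c(a,222,182,80,60),c(b,300,185,100,75)]))
o=cv2.imread("pics/scene0.png");d=(cv2.absdiff(o,a).max(2)>60).astype(np.uint8);d[:, :]=cv2.morphologyEx(d,cv2.MORPH_OPEN,np.ones((4,4)))
n,l,st,ce=cv2.connectedComponentsWithStats(d);print([(st[k].tolist()) for k in range(1,n)])
```

```text
24.35 [ 0.5338 -0.2482  0.2099] 0.6056073236539276 [ 0.7774 -0.029  -1.2353]
[[230, 0, 47, 68, 2776], [456, 0, 46, 62, 1457], [511, 27, 55, 45, 1240], [214, 72, 92, 77, 3032], [442, 195, 43, 23, 405], [272, 196, 7, 8, 47], [493, 202, 147, 134, 5604], [366, 204, 103, 53, 2786], [258, 234, 94, 38, 2032], [336, 234, 17, 14, 103], [417, 246, 4, 4, 16], [371, 250, 5, 5, 23], [302, 265, 41, 47, 666]]
```

View pics/f.png

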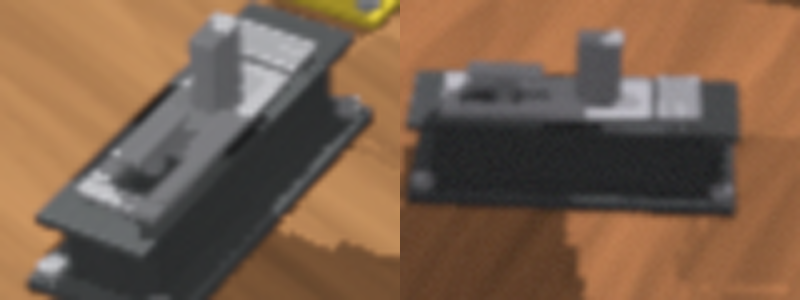

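The link lies flat under the head: the tail edge is at (650,100), the heel at (660,95) in the side crop, with a small gap between, and it looks straight. Handing in.

```bash
python3 -c "
from station import arm
print(arm.job_done())"
```

```text
the job is handed in; nothing more can be done
None
```

The link is on the stud, flat on the deck and let go. I handed the job in at about 24.5 s of the 59 s; no verdict is reported.

**How it went:** I gripped the steel link by its lug and tilted it 30° so the nose passed ahead of the head. I then slid it back until it touched the neck, which showed as about 2 N, 1 mm behind where the cameras put the stud. I levelled it under the head, slid it about 18.5 mm forward, lowered it 8.5 mm, released it and backed straight up.

**Last checks:**
- **Before release:** by arm position, the eye was about 9 mm ahead of the felt stud and 0.3 mm sideways. Yaw was 18.5°, against 18.4° measured for the bracket, and pitch was about 0.1°. The tail was about 4 mm ahead of the heel.
- **After release:** the scene and side pictures show the link flat and straight, under the head, with its tail in front of the heel.
- **Forces:** I saw no more than about 4 N at the wrist, including the link's own weight. I only read it at the end of each move, so brief peaks in between were not seen.

**What went wrong or disagreed:**
- The first move calls were refused because every row needs all seven values. Nothing moved.
- The first grasp missed because I lifted before the fingers had closed. The link had not shifted, and the second grasp held.
- One wrist measurement was taken while the arm was still settling, so I corrected for it.
- The cameras disagreed by about 2 to 4 mm on the bracket's sideways position, so I used a middle value. No sideways contact showed.
- The before/after picture comparison for the other objects was swamped by the arm and its shadows, so it says nothing about them. I never steered near them.

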